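# Unhook a tacky sprayed panel and stand it in the drying rack

## Task

Take the freshly sprayed panel down from the barbed wire hook of the drying stand and stand it upright, fully down, in the empty middle gap of the dowel rack. The paint is still tacky, so hold the panel only by its bare plywood tab. Ease it gently over the barb by feel, since the light wire must never be forced, let go of the panel only once it stands in the rack, and leave the other things where they are.

Things in the scene. Friction and masses are not known exactly. Their poses are not given: they have to be found in the camera images.
- tab (a point): Mid-thickness of the grip zone of the panel's bare plywood tab (50 wide, 10 thick, rising 104 above the middle of the board's top edge). Grip zone: the solid top 65 of the tab, above a slot cut through it. This point: 24 below the tab's top, 48 above the slot's centre, 180 above the foot. x = through the thickness (painted side), y = across the width, z = up the tab.
- slot (a point): Centre of the rectangular slot through the tab: 14 wide (y), 14 high (z), 10 deep (x); its lower edge is 25 above the board. The panel (one loose part, 0.1 to 0.2 kg) hangs plumb at the start, the slot's upper edge resting on the hook wire. Axes as tab.
- foot (a point): Middle of the bottom edge of the panel's board, mid-thickness. Axes as tab.
- board: The panel's sprayed board, 130 wide, 100 high, 8 thick, fixed under the tab; tacky paint, the fingers must not touch it. Origin at foot.
- stand: Fixed drying stand. Origin on the table below where the panel hangs; x = the way the hook points (away from the robot), z up. Steel base 150 x 130 x 12; post 14 diameter, axis at x = -48, topped by a 20 diameter clamp boss centred at height 215. The springy wire hook gives up or down: about 1 mm per 5 N at its tip. The panel must not load it beyond 10 N.
- hang (a point): On the hook wire's centre line where the panel hangs: height 215, 48 out from the post axis. Axes as stand. The wire, 5 diameter, lies in the x-z plane: level to x = 34, then climbing 33 degrees for 30 mm to the tip at about x = 59, z = 16. From x = 7 outwards it is bent up or down by use by up to 10 degrees, not told (tip up to 9 higher or lower).
- clamp (a point): Clamp boss at the post's top, height 215, where the hook starts; axes as stand. The hook's barb, 4 diameter, turns back from the tip: its point lies 9 back along the climb and 7 above the wire's centre line, so tip and barb measure 11.5 across. The slot passes only with the tab's top leaned to the post about as much as the tip climbs, its lower edge close under the wire.
- rack: Fixed wooden rack: base 140 (x) x 180 (y) x 16 with upright dowels, 10 diameter, 45 high, forming three gaps at x = -42, 0, 42. Each gap is 14 wide, between dowels at y = -40 and 40; a panel stands in it on its bottom edge, faces across x. Outer gaps hold finished boards, the middle one is empty. Origin under the base's centre.
- gap (a point): Middle of the rack's empty middle gap, on the base's top face, 16 above the table. Axes as rack. Either face of the panel may look to +x.
- blank_near: Finished board standing in the rack's gap at x = -42, 8 x 110 x 80 high; origin at the middle of its bottom edge. To be left alone.
- blank_far: Finished board standing in the rack's gap at x = 42, 8 x 110 x 70 high; origin at the middle of its bottom edge. To be left alone.
- tape: Roll of masking tape lying flat, 92 outside diameter, 24 high; origin at its underside's centre. To be left alone.
- can: Small spray can standing up, 52 diameter, 157 high; origin at its underside's centre. To be left alone.
Not all that is in view belongs to the job. Of the things like the rack, leave any that is black; of the rest the smaller one is meant.

How it is judged:
By the outcome, as a careful person would: the job done as asked, in the order asked, and still so for the second after the job is handed in, with the robot touching nothing.
It also fails if it takes over 72 s, if anything falls off the work surface, if the arm or the gripper's body presses on something with over 40 N, if the wrist force passes 120 N, or if a joint passes its speed limit or range.

## Robot

A 6-joint arm with a two-finger parallel gripper is mounted at the origin on the work surface. World frame = base frame: x ahead of the robot, y to its left, z up, the work surface at z = 0. Lengths are in m, angles in rad, forces in N, time in s.
With the tool pointing down it reaches from about 0.3 to 0.825 m from the base axis. Payload 5.4 kg.
Tool frame: the origin (TCP) lies at the very end of the fingers, on their centre line; the grasp point (between the pads) lies 19 mm behind it; z points along the fingers, y is the direction in which the jaws open and shut (so a half turn about z gives the same grasp; the last joint's range is limited). The gripper opens to 92 mm and grips with 3 to 60 N. Pads are 20 mm wide; open, the fingers measure 128 mm over their backs; the gripper's body (75 mm by 189 mm) begins 69 mm behind the grasp point.
Start: joints at [-1.438, 0.158, 1.597, -0, 1.386, -0.21], TCP at [0.193, -0.542, 0.215] pointing down, gripper open.
Joint ranges: [-2.91, 2.91], [-0.94, 2.29], [0.18, 2.7], [-1.29, 4.43], [0.17, 2.64], [-3, 3]. Speed limits (rad/s): [2.57, 2.57, 3.14, 3.14, 3.14, 3.14].

## Interface

Orientations are given as a unit quaternion [w, x, y, z].
In Python, from rig import telemetry, eyes, order gives the robot as it stands.
- The arm moves only by the shell command python3 -m inch 'ROWS' [OPENING] [FORCE]. ROWS is text: rows parted by semicolons, each of 6 numbers parted by spaces: the shift along the world's x, y, z in m, then the turn, a rotation vector about the world's x, y, z in rad. In form: tx ty tz ax ay az; .... A call has 1 to 12 rows; each row is the pose to reach, as a shift and turn from the pose measured when the call began; what a row does not reach only later rows make up. A row lasts 1/12 s, in which the tool goes at most 41.7 mm and 7.16 degrees, less where a joint would pass 70% of its speed; a pose out of reach is approached as far as the arm can. A call with a gripper value outside its range is refused whole. OPENING is the opening, from 0 (shut) to 1 (fully open), set as the call begins (- or left out, the last holds). The fingers move at their own pace and stop on an object; FORCE is the grip in N (left out, the last holds). Time passes only in rows, so rows that repeat a pose let the fingers close. It gives the time, the measured TCP pose, the force and the opening at its end, in the units of the state.
- telemetry.observe(): the state, without advancing time (a new reading comes with each control period).
- eyes.camera(name): name is "scene" or "top" or "wrist"; returns a dict with "pixels" (384x512x3 uint8, red, green, blue), "mtx" (3x3 intrinsics, pixels), "rvec" (rotation vector, rad) and "tvec" (3), from world to camera coordinates, as OpenCV has them. Camera axes: x right, y down, z forward; pixel columns grow to the right and rows downward; lengths in m; the calibration is good to about 2 mm. A picture is of the moment at which its call begins. There is no depth.
- order.finish_job(): hands the job in, once; it reports no verdict.
The state is a dict: "t": time; "joints": joint angles; "qvel": joint speeds; "tau": joint torques, N m; "tool_pos": TCP position; "tcp_rot": TCP orientation; "force": force on the tool from outside, world axes, zero at the start; "ft_torque": the same for the moment, N m; "finger_gap": opening from 0.0 (shut) to 1.0 (fully open).
Only numpy, scipy, OpenCV 4.12 (cv2) and the standard library are available. Lean on these libraries where they do the work, as an engineer would, in place of code of your own. Each camera call takes 0.05 s, during which the arm holds its last target.

## Working session

There is one attempt and no reset: what is moved stays moved. The work goes in short steps, Python scripts to look and compute and a shell command to move; the robot and the scene stay as the last step left them, time stands still between calls to the robot, and variables do not carry over. Pictures are saved under pics/ and viewed, and the job is handed in when it is done.

```bash
ls; mkdir -p pics
python3 - <<'E'
from rig import telemetry, eyes
import cv2
print(telemetry.observe())
for n in ("scene","top","wrist"):
    c=eyes.camera(n); cv2.imwrite(f"pics/{n}0.png",c["pixels"][:,:,::-1]); print(n,c["mtx"].tolist(),c["rvec"],c["tvec"])
E
```

```text
pics
{'t': 0.0, 'joints': array([-1.43808254e+00,  1.59048388e-01,  1.59821431e+00,  3.35671967e-06,
        1.38616442e+00, -2.10105500e-01]), 'qvel': array([ 0.00085954, -0.00104837,  0.00194854,  0.0009288 , -0.00054517,
        0.00116499]), 'tau': array([ 4.93164935e-04, -3.85572946e+01, -3.22105658e+01,  7.02087069e-02,
        3.79465171e-02, -1.28692773e-04]), 'tool_pos': array([ 0.19317815, -0.54093038,  0.21362825]), 'tcp_rot': array([-9.16484178e-04,  9.85344939e-01,  1.70571126e-01,  3.71326389e-05]), 'force': array([-0.93226243, -0.20230001, -0.64580072]), 'ft_torque': array([0.02689974, 0.00677551, 0.02889304]), 'finger_gap': 0.9985111091585879}
scene [[448.9287557876562, 0.0, 257.42608972504934], [0.0, 448.9287557876562, 187.212458714014], [0.0, 0.0, 1.0]] [ 0.84923227  2.58797994 -1.05340045] [ 0.4120309  -0.09642448  1.34582814]
top [[439.0525838824892, 0.0, 252.57398543972866], [0.0, 439.0525838824892, 187.86305375987166], [0.0, 0.0, 1.0]] [ 2.15643321 -2.22051526  0.11519784] [-0.02373227  0.50122699  1.27295683]
wrist [[267.30551890069165, 0.0, 255.0670636198936], [0.0, 267.30551890069165, 191.9227496858685], [0.0, 0.0, 1.0]] [-2.38903045  1.68209201  0.22204261] [-0.57300785 -0.02913695  0.39047152]
```

View pics/scene0.png

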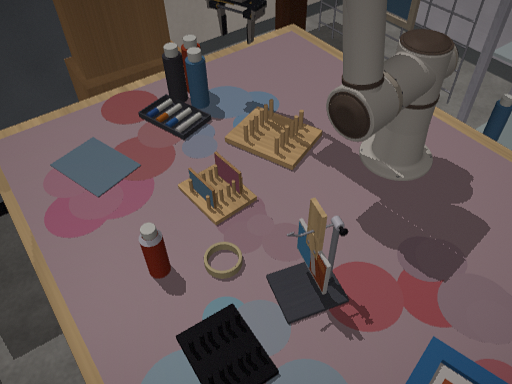

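View pics/top0.png

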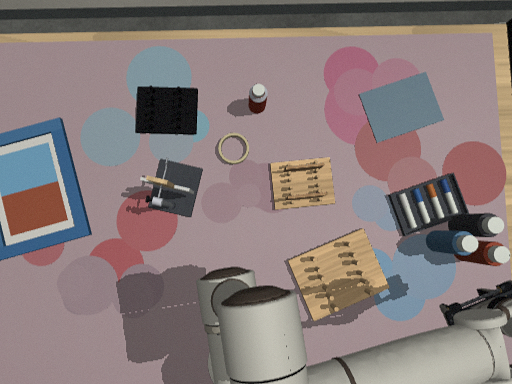

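View pics/wrist0.png

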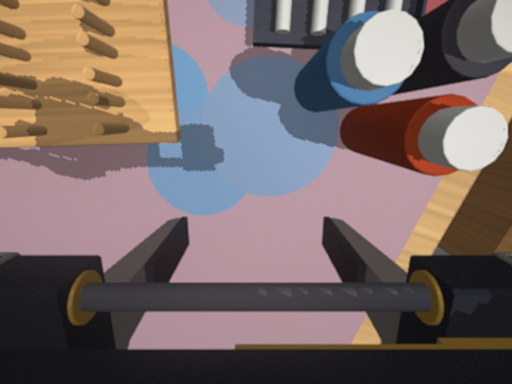

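Scene: the target rack (smaller, wooden, boards in its outer gaps) is at about (217,190) in scene and (302,183) in top. The stand with the panel is at (310,260) in scene and (165,185) in top. A black rack and a larger rack are decoys. Next I'll zoom in.

Run:
```python
import cv2
a=cv2.imread("pics/scene0.png");b=cv2.imread("pics/top0.png")
def z(im,x,y,w,h,s,n): cv2.imwrite(n,cv2.resize(im[y:y+h,x:x+w],None,fx=s,fy=s,interpolation=cv2.INTER_CUBIC))
z(a,255,190,110,140,4,"pics/z_s_stand.png")
z(a,170,145,100,80,7,"pics/z_s_rack.png")
z(b,130,150,90,75,8,"pics/z_t_stand.png")
z(b,260,145,85,75,8,"pics/z_t_rack.png")
```

```text
(no output)
```

View pics/z_s_stand.png

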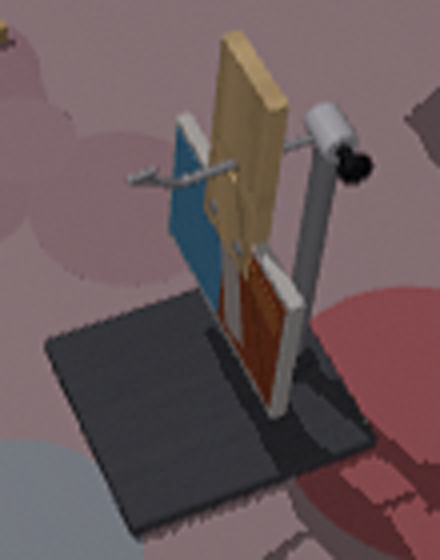

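View pics/z_t_stand.png

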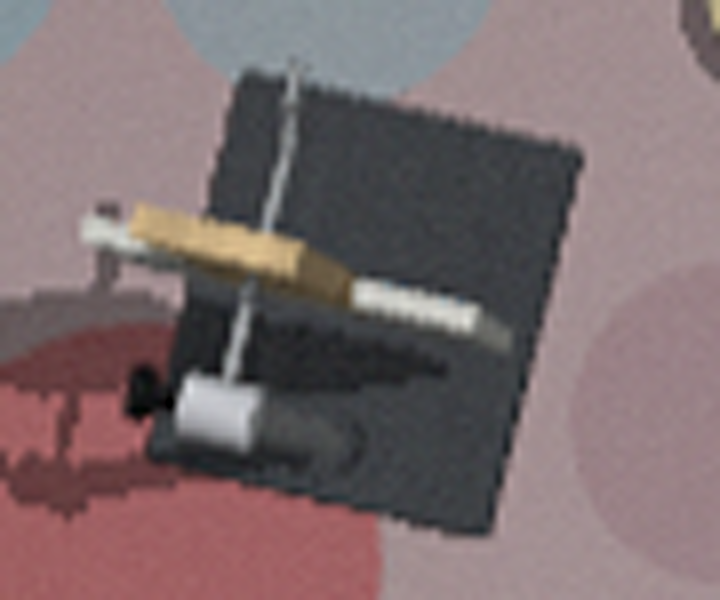

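View pics/z_s_rack.png

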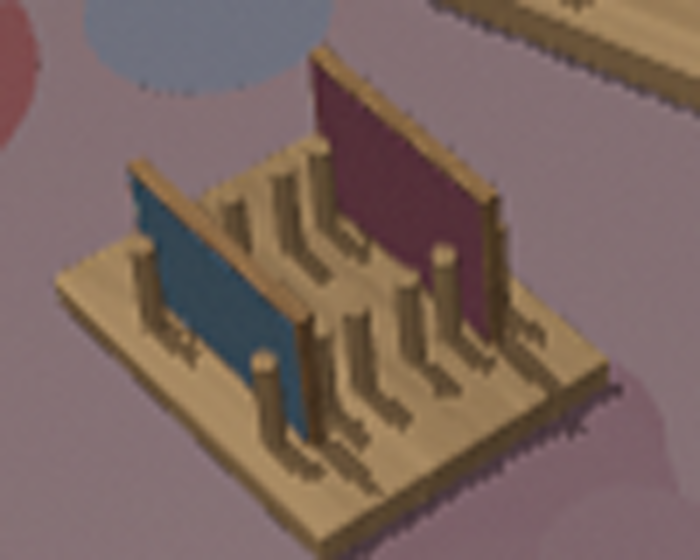

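View pics/z_t_rack.png

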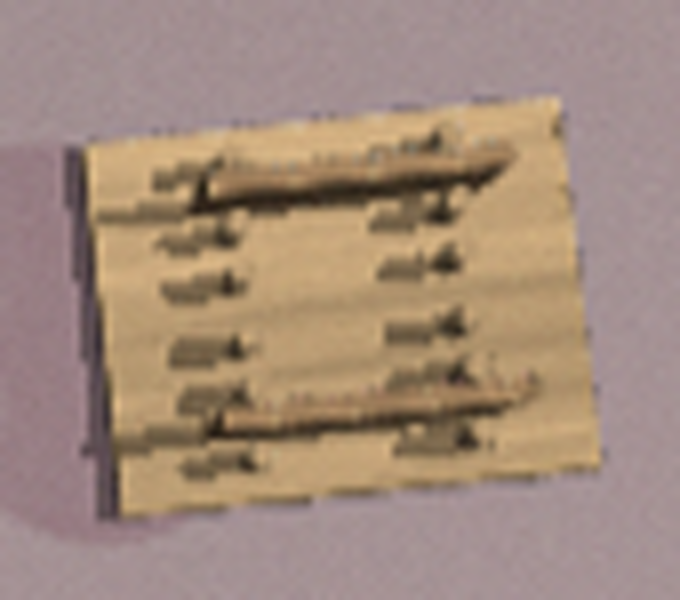

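```bash
cat > h.py <<'E'
import numpy as np, cv2
from rig import telemetry, eyes
def cam(n):
    c=eyes.camera(n); return c
class C:
    def __init__(s,c):
        s.K=np.array(c["mtx"]);s.rv=np.array(c["rvec"],float);s.t=np.array(c["tvec"],float).reshape(3)
        s.R=cv2.Rodrigues(s.rv)[0];s.o=-s.R.T@s.t;s.im=c["pixels"]
    def ray(s,p):
        d=np.linalg.solve(s.K,np.array([p[0],p[1],1.]));d=s.R.T@d;return d/np.linalg.norm(d)
    def plane(s,p,z):
        d=s.ray(p);return s.o+d*(z-s.o[2])/d[2]
    def proj(s,P): return cv2.projectPoints(np.array(P,float).reshape(-1,3),s.rv,s.t,s.K,None)[0].reshape(-1,2)
    def P(s): return s.K@np.c_[s.R,s.t]
def tri(obs):
    A=np.zeros((3,3));b=np.zeros(3)
    for c,p in obs:
        d=c.ray(p);M=np.eye(3)-np.outer(d,d);A+=M;b+=M@c.o
    X=np.linalg.solve(A,b)
    return X,[np.round(np.linalg.norm((np.eye(3)-np.outer(c.ray(p),c.ray(p)))@(X-c.o))*1e3,1) for c,p in obs]
def un(z,x0,y0,s): return ((z[0]+.5)/s-.5+x0,(z[1]+.5)/s-.5+y0)
E
python3 - <<'E'
from h import *
np.set_printoptions(precision=4,suppress=True)
T=C(cam("top"));S=C(cam("scene"))
print("cams",T.o,S.o)
ts=lambda x,y:un((x,y),130,150,8); ss=lambda x,y:un((x,y),255,190,4)
tr=lambda x,y:un((x,y),260,145,8); sr=lambda x,y:un((x,y),170,145,7)
print("stand base top view z=.012")
for p in [(245,70),(583,150),(490,535),(150,455)]: print(T.plane(ts(*p),.012))
print("scene")
for p in [(45,345),(130,528),(375,438),]: print(S.plane(ss(*p),.012))
print("rack top z=.016")
for p in [(85,143),(560,98),(603,468),(118,516)]: print(T.plane(tr(*p),.016))
print("scene")
for p in [(55,280),(322,545),(608,368)]: print(S.plane(sr(*p),.016))
print("rack corner tri")
for a,b in [((85,143),(322,545)),((560,98),(55,280)),((118,516),(608,368))]:
    print(tri([(T,tr(*a)),(S,sr(*b))]))
print("tab top corners tri: far-left(+y,+x) , right front")
# top: tab top: back-left(137,206) back right (303,240), front right(297,275) front left(130,232)
# scene: top face corners: (240,32) ,(285,98),(275,108),(222,40)
for a,b in [((135,205),(275,108)),((305,240),(222,40)),((297,277),(240,32)),((130,232),(287,98))]:
    print(tri([(T,ts(*a)),(S,ss(*b))]))
print("wire tip, boss")
print(tri([(T,ts(293,65)),(S,ss(128,180))]))
E
```

```text
cams [ 0.3924 -0.0092  1.3108] [0.9152 0.5772 0.9053]
stand base top view z=.012
[0.5971 0.2334 0.012 ]
[0.5637 0.1087 0.012 ]
[0.4219 0.1458 0.012 ]
[0.455 0.27  0.012]
scene
[0.5688 0.1151 0.012 ]
[0.6008 0.234  0.012 ]
[0.4575 0.2726 0.012 ]
rack top z=.016
[ 0.5752 -0.0932  0.016 ]
[ 0.5873 -0.2714  0.016 ]
[ 0.4487 -0.2811  0.016 ]
[ 0.4362 -0.1008  0.016 ]
scene
[ 0.5904 -0.2668  0.016 ]
[ 0.5782 -0.088   0.016 ]
[ 0.4422 -0.0969  0.016 ]
rack corner tri
(array([ 0.5758, -0.0934,  0.0091]), [np.float64(0.4), np.float64(0.4)])
(array([ 0.5882, -0.2726,  0.0099]), [np.float64(0.0), np.float64(0.0)])
(array([ 0.4373, -0.102 ,  0.0082]), [np.float64(1.1), np.float64(1.1)])
tab top corners tri: far-left(+y,+x) , right front
(array([0.515 , 0.2159, 0.282 ]), [np.float64(0.5), np.float64(0.5)])
(array([0.5039, 0.1671, 0.2776]), [np.float64(0.4), np.float64(0.4)])
(array([0.4935, 0.169 , 0.278 ]), [np.float64(0.3), np.float64(0.3)])
(array([0.5074, 0.2165, 0.2841]), [np.float64(0.3), np.float64(0.3)])
wire tip, boss
(array([0.565 , 0.1775, 0.2279]), [np.float64(1.1), np.float64(1.1)])
```

Run:
```python
from h import *
from scipy.spatial.transform import Rotation as R
np.set_printoptions(precision=4,suppress=True)
W=C(cam("wrist"));s=telemetry.observe();q=s["tcp_rot"];Rt=R.from_quat(np.r_[q[1:],q[0]]).as_matrix()
print("cam in tool",Rt.T@(W.o-s["tool_pos"]));print("cam axes in tool (cols)",Rt.T@W.R.T)
print(Rt, s["t"], s["force"])
```

```text
cam in tool [ 0.0727 -0.0011 -0.17  ]
cam axes in tool (cols) [[ 0.0008 -0.9663 -0.2574]
 [ 1.      0.0009 -0.0001]
 [ 0.0003 -0.2574  0.9663]]
[[ 0.9418  0.3361 -0.0001]
 [ 0.3361 -0.9418  0.0007]
 [ 0.0001 -0.0007 -1.    ]] 0.3 [-0.412   0.5222  0.1769]
```

```bash
python3 -m inch '0 0 .05 0 0 0;0 0 .09 0 0 .1;0 0.01 .13 0 0 .2;0.02 0.03 .16 0 0 .3;0.04 0.06 .17 0 0 .4;.07 .09 .17 0 0 .5;.1 .12 .17 0 0 .6;.13 .16 .17 0 0 .7;.15 .19 .17 0 0 .8;.17 .22 .17 0 0 .9;.19 .26 .17 0 0 1;.21 .29 .17 0 0 1.1' 0.4 20; python3 -m inch '0.02 0.03 -.02 0 0 .1;.05 .06 -.04 0 0 .2;.07 .09 -.07 0 0 .2;.09 .12 -.1 0 0 .2;.11 .15 -.13 0 0 .2;.11 .15 -.15 0 0 .2;.11 .15 -.15 0 0 .2;.11 .15 -.15 0 0 .2'
python3 - <<'E'
from h import *
np.set_printoptions(precision=4,suppress=True)
for n in ("wrist","top","scene"):
    c=cam(n);cv2.imwrite(f"pics/{n}1.png",c["pixels"][:,:,::-1])
    np.savez(f"{n}1.npz",**c)
s=telemetry.observe();print(s["t"],s["tool_pos"],s["tcp_rot"],s["joints"])
E
```

```text
t: 1.3
tool_pos: [0.4037, -0.2491, 0.3845]
tcp_rot: [-0.0, 0.749, 0.662, -0.0]
force: [1.2, -0.4, 0.2]
finger_gap: 0.4
t: 1.97
tool_pos: [0.5126, -0.0981, 0.2328]
tcp_rot: [-0.002, 0.679, 0.734, -0.001]
force: [-0.0, -1.3, -0.2]
finger_gap: 0.402
2.1167 [ 0.5146 -0.1006  0.237 ] [0.0019 0.6798 0.7334 0.0004] [-0.4235  0.0079  1.7127 -0.0005  1.4172 -0.4992]
```

View pics/wrist1.png

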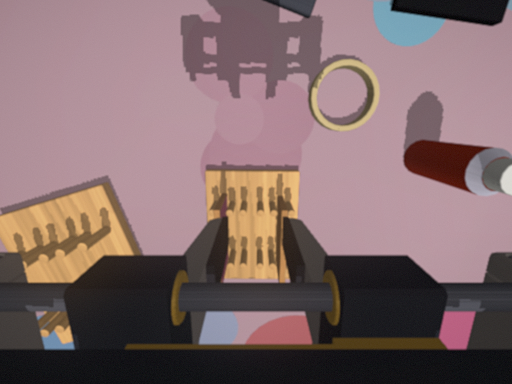

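Wrist: rack at cols 207–300, rows 168–278, with its lower half between the fingers. I'll shift the tool −y so the rack clears them.

```bash
python3 -m inch '0 -.04 -.01 0 0 0;0 -.08 -.02 0 0 0;0 -.12 -.03 0 0 0;0 -.15 -.03 0 0 0;0 -.15 -.03 0 0 0;0 -.15 -.03 0 0 0'
python3 - <<'E'
from h import *
np.set_printoptions(precision=4,suppress=True)
c=cam("wrist");im=c["pixels"][:,:,::-1];np.savez("wrist2.npz",**c)
cv2.imwrite("pics/wrist2.png",cv2.resize(im[0:260,130:380],None,fx=2.3,fy=2.3,interpolation=cv2.INTER_CUBIC))
s=telemetry.observe();print(s["t"],s["tool_pos"],s["tcp_rot"],s["force"])
E
```

```text
t: 2.62
tool_pos: [0.5145, -0.2535, 0.2089]
tcp_rot: [0.003, 0.681, 0.732, 0.001]
force: [1.0, 0.6, -0.5]
finger_gap: 0.402
2.6667 [ 0.5147 -0.2521  0.2088] [0.0032 0.6807 0.7325 0.0006] [ 0.5341  0.6327 -0.7243]
```

View pics/wrist2.png

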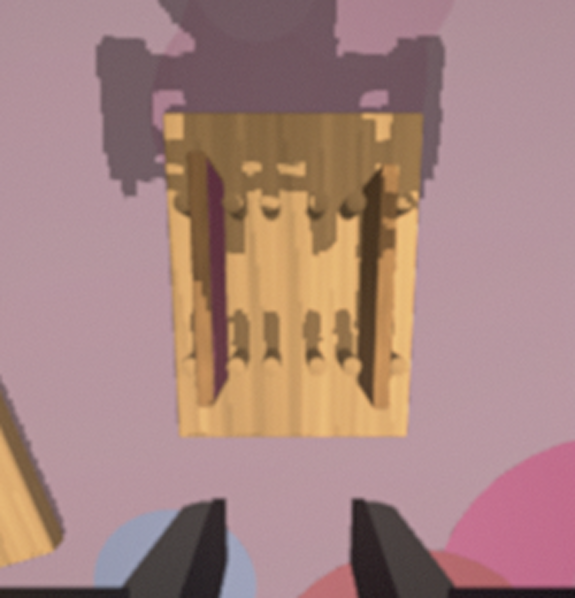

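Run:
```python
from h import *
np.set_printoptions(precision=4,suppress=True)
W=C(np.load("wrist2.npz")); T=C(np.load("top1.npz"));S=C(np.load("scene1.npz"))
u=lambda x,y:un((x,y),130,0,2.3)
pts=[W.plane(u(*p),.016) for p in [(165,113),(424,113),(410,436),(181,436)]]
for p in pts: print(p)
print("c",np.mean(pts,0)); print([np.degrees(np.arctan2(*(b-a)[[1,0]])) for a,b in [(pts[0],pts[1]),(pts[3],pts[2]),(pts[0],pts[3]),(pts[1],pts[2])]])
for p in [(238,366),(272,367),(316,367),(352,367)]: print(W.plane(u(*p),.061))
for p in [(271,213),(316,211)]: print("base",W.plane(u(*p),.016))
tr=lambda x,y:un((x,y),260,145,8); sr=lambda x,y:un((x,y),170,145,7)
for a,b,w in [((85,143),(322,545),(424,113)),((118,516),(608,368),(165,113)),((560,98),(55,280),(410,436))]:
    print("tri TSW",tri([(T,tr(*a)),(S,sr(*b)),(W,u(*w))]), "TW",tri([(T,tr(*a)),(W,u(*w))])[0],"SW",tri([(S,sr(*b)),(W,u(*w))])[0])
cv2.imwrite("pics/w1.png",cv2.resize(C(np.load("wrist1.npz")).im[0:200,120:330,::-1],None,fx=3,fy=3))
```

```text
[ 0.4388 -0.1009  0.016 ]
[ 0.5767 -0.0907  0.016 ]
[ 0.5914 -0.2685  0.016 ]
[ 0.4521 -0.2783  0.016 ]
c [ 0.5147 -0.1846  0.016 ]
[np.float64(4.229668029158043), np.float64(4.037741335728263), np.float64(-85.73898951465443), np.float64(-85.2853135081952)]
[ 0.4874 -0.2265  0.061 ]
[ 0.505  -0.2258  0.061 ]
[ 0.5278 -0.2241  0.061 ]
[ 0.5464 -0.2228  0.061 ]
base [ 0.4984 -0.1468  0.016 ]
base [ 0.5233 -0.144   0.016 ]
tri TSW (array([ 0.5765, -0.0914,  0.0127]), [np.float64(2.2), np.float64(0.8), np.float64(1.7)]) TW [ 0.5745 -0.0928  0.0247] SW [ 0.5772 -0.09    0.0133]
tri TSW (array([ 0.4377, -0.1007,  0.0102]), [np.float64(1.4), np.float64(1.4), np.float64(1.1)]) TW [ 0.4371 -0.1005  0.0112] SW [ 0.4388 -0.1002  0.0114]
tri TSW (array([ 0.5897, -0.2703,  0.0131]), [np.float64(2.5), np.float64(0.7), np.float64(2.6)]) TW [ 0.5844 -0.2642  0.0418] SW [ 0.5908 -0.268   0.0156]
```

Rack centre is (0.514, −0.1845) with yaw 4.2°, and all three views agree. Next I want a side-ish wrist view of the hook.

Run:
```python
from scipy.spatial.transform import Rotation as R
import numpy as np
y=np.radians(-14.7);ax=np.array([np.cos(y),np.sin(y),0])
for k in (.33,.66,1): print((R.from_rotvec(ax*np.radians(-40)*k)*R.from_euler('z',-18.9*min(1,k*1.5),degrees=True)).as_rotvec().round(3))
```

```text
[-0.227  0.04  -0.163]
[-0.461  0.043 -0.321]
[-0.698  0.064 -0.316]
```

```bash
python3 -m inch '0 .02 .04 0 0 0;0 .04 .08 0 0 -.05;0 .06 .12 0 0 -.1;0 .1 .14 -.1 0.02 -.1;0 .14 .15 -.15 0.03 -.13;0 .18 .15 -.227 .04 -.163;0 .22 .15 -.3 .04 -.2;0 .26 .15 -.38 .04 -.26;0 .3 .15 -.461 .043 -.321;0 .34 .15 -.54 .05 -.32;0.01 .38 .15 -.62 .06 -.316;0.01 .42 .15 -.698 .064 -.316'; python3 -m inch '0 .04 0 0 0 0;0 .08 0 0 0 0;.01 .11 -.03 0 0 0;.01 .11 -.03 0 0 0;.01 .11 -.03 0 0 0'
python3 - <<'E'
from h import *
np.set_printoptions(precision=4,suppress=True)
c=cam("wrist");im=c["pixels"][:,:,::-1];np.savez("wrist3.npz",**c)
cv2.imwrite("pics/wrist3.png",im)
s=telemetry.observe();print(s["t"],s["tool_pos"],s["tcp_rot"],s["joints"])
E
```

```text
t: 3.67
tool_pos: [0.5243, 0.1711, 0.3606]
tcp_rot: [0.214, 0.742, 0.574, -0.27]
force: [1.3, -0.4, 0.0]
finger_gap: 0.4
t: 4.08
tool_pos: [0.5331, 0.283, 0.3282]
tcp_rot: [0.214, 0.741, 0.576, -0.271]
force: [-0.1, -0.6, -0.2]
finger_gap: 0.397
4.1333 [0.5337 0.2817 0.3307] [ 0.2146  0.742   0.5749 -0.27  ] [ 0.5342  0.6334  0.9084 -0.5538  2.0652  0.6356]
```

View pics/wrist3.png

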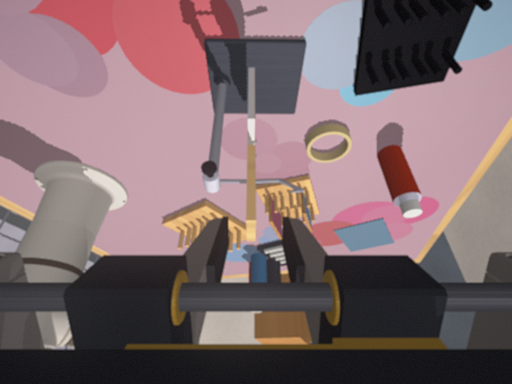

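Run:
```python
from h import *
im=C(np.load("wrist3.npz")).im[:,:,::-1]
cv2.imwrite("pics/w3z.png",cv2.resize(im[155:245,195:330],None,fx=5.8,fy=5.8,interpolation=cv2.INTER_CUBIC))
```

```text
(no output)
```

View pics/w3z.png

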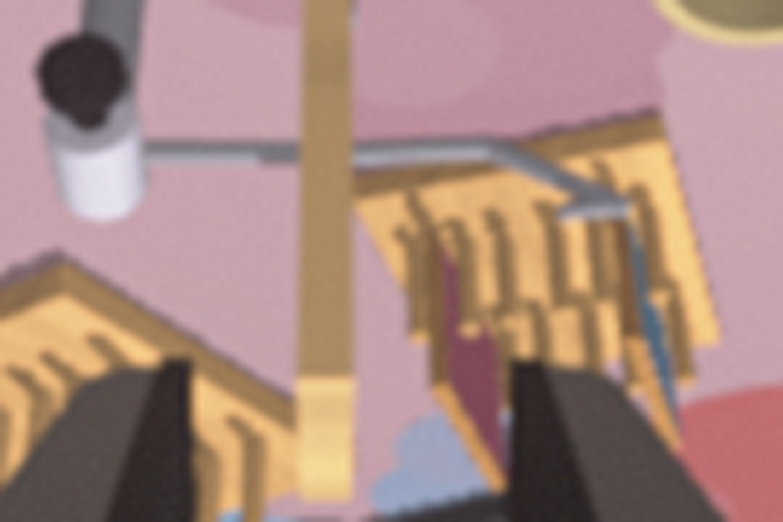

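Run:
```python
from h import *
np.set_printoptions(precision=1,suppress=True)
W=C(np.load("wrist3.npz"))
u=lambda x,y:un((x,y),195,155,5.8)
for yaw in (-14.7,-13.7):
  a=np.radians(yaw);ex=np.array([np.cos(a),np.sin(a),0]);ey=np.array([-np.sin(a),np.cos(a),0]);O=np.array([.505,.192,.215])
  def pl(p,y=0.):
    d=W.ray(u(*p));t=((O+ey*y-W.o)@ey)/(d@ey);X=W.o+d*t-O;return np.array([X@ex,X[2]])*1e3
  for n,p in [("boss side",(145,151)),("w",(220,154)),("wL",(298,156)),("wR",(357,156)),("w",(420,154)),("bend",(490,149)),("mid climb",(555,179)),("tip",(627,207)),("tip2",(603,196)),("barb",(563,213))]: print(n,pl(p))
  print("tab y=25 edge: top near/far",pl((302,378),.025),pl((353,378),.025), "top far y-25",pl((302,500),-.025),pl((353,500),-.025),"low edge",pl((303,160),.025),pl((353,160),.025))
```

```text
boss side [-38.1  -1.8]
w [-22.2  -1.1]
wL [-5.8 -0.6]
wR [ 6.6 -0.6]
w [20.  -1.1]
bend [34.8 -2.5]
mid climb [48.   5.3]
tip [62.3 12.5]
tip2 [57.6  9.7]
barb [48.9 14. ]
tab y=25 edge: top near/far [-3.8 66.1] [ 5.1 66.1] top far y-25 [-4.5 66.3] [ 5.6 66.4] low edge [-4.1 19.1] [ 5.4 19.1]
boss side [-38.2  -2.4]
w [-22.3  -1.4]
wL [-5.8 -0.7]
wR [ 6.6 -0.5]
w [19.9 -0.9]
bend [34.7 -2. ]
mid climb [47.8  5.9]
tip [62.  13.2]
tip2 [57.4 10.4]
barb [48.8 14.6]
tab y=25 edge: top near/far [-3.3 66. ] [ 5.5 66.1] top far y-25 [-5.  66.3] [ 5.2 66.4] low edge [-3.7 19. ] [ 5.8 19.1]
```

Run:
```python
from h import *
np.set_printoptions(precision=4,suppress=True)
T=C(np.load("top1.npz"));W=C(np.load("wrist3.npz"));S=C(np.load("scene1.npz"))
z=lambda c,x,y,w,h,s,n: cv2.imwrite(n,cv2.resize(c.im[y:y+h,x:x+w,::-1],None,fx=s,fy=s,interpolation=cv2.INTER_CUBIC))
z(T,138,150,50,60,10,"pics/tz.png"); z(S,280,195,70,60,10,"pics/sz.png")
```

```text
(no output)
```

View pics/tz.png

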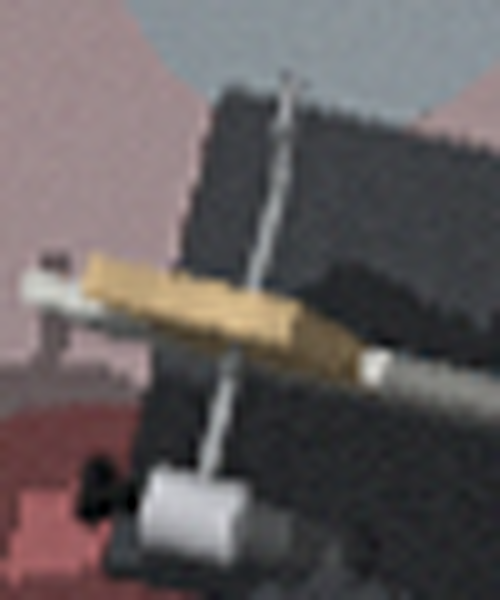

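View pics/sz.png

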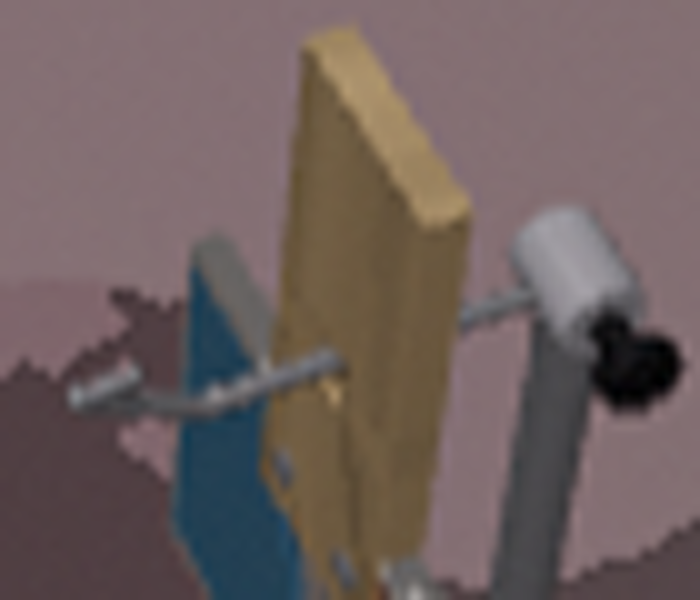

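Run:
```python
from h import *
np.set_printoptions(precision=4,suppress=True)
T=C(np.load("top1.npz"));W=C(np.load("wrist3.npz"));S=C(np.load("scene1.npz"))
t=lambda x,y:un((x,y),138,150,10);sc=lambda x,y:un((x,y),280,195,10);w=lambda x,y:un((x,y),195,155,5.8)
for z_ in [((208,470),.215),((230,360),.215),((256,288),.215),((270,215),.214)]: print("T",T.plane(t(*z_[0]),z_[1]))
for p in [(525,300),(465,320),(340,362),(215,402)]: print("S",S.plane(sc(*p),.215))
for n,a,b,c in [("boss end",(208,470),(528,298),(145,151)),("tip",(290,75),(70,398),(627,207)),("bend",(274,205),(212,404),(490,149)),("tabtop+x+y",(90,252),(462,220),None),("tabtop +x-y",(300,300),(308,42),None)]:
    o=[(T,t(*a)),(S,sc(*b))]
    if c: o.append((W,w(*c)))
    print(n,*tri(o), *( [ "SW",tri(o[1:])[0],"TW",tri([o[0],o[2]])[0]] if c else []))
```

```text
T [0.4691 0.2012 0.215 ]
T [0.4964 0.1954 0.215 ]
T [0.5143 0.1887 0.215 ]
T [0.5327 0.1852 0.214 ]
S [0.4716 0.203  0.215 ]
S [0.4845 0.1997 0.215 ]
S [0.5111 0.193  0.215 ]
S [0.537  0.1861 0.215 ]
boss end [0.4689 0.2017 0.213 ] [np.float64(0.3), np.float64(0.5), np.float64(0.7)] SW [0.4685 0.2014 0.2125] TW [0.4687 0.2017 0.2134]
tip [0.5656 0.1769 0.2283] [np.float64(0.3), np.float64(0.5), np.float64(0.4)] SW [0.5652 0.1758 0.2272] TW [0.5655 0.1773 0.2282]
bend [0.5369 0.1844 0.2128] [np.float64(1.5), np.float64(0.6), np.float64(1.9)] SW [0.5388 0.1869 0.2158] TW [0.5371 0.1841 0.2128]
tabtop+x+y [0.5141 0.2173 0.2831] [np.float64(3.1), np.float64(3.1)]
tabtop +x-y [0.5037 0.1671 0.2798] [np.float64(0.4), np.float64(0.4)]
```

```bash
cat >> h.py <<'E'
from scipy.spatial.transform import Rotation as Ro
YAW=np.radians(-14.5);EX=np.array([np.cos(YAW),np.sin(YAW),0]);EY=np.array([-np.sin(YAW),np.cos(YAW),0])
def rot(q): return Ro.from_quat(np.r_[q[1:],q[0]])
def down(jawyaw_deg,lean=0.):
    "tool pointing down, jaw (y) axis at yaw, x axis at yaw+90; lean about panel y: top toward -x"
    a=np.radians(jawyaw_deg);c,s=np.cos(a),np.sin(a)
    B=Ro.from_matrix(np.array([[-s,c,0],[c,s,0],[0,0,-1]]).T.T) # cols x=(-s,c,0), y=(c,s,0)
    return Ro.from_rotvec(np.array([-s,c,0])*(-np.radians(lean)))*B
def delta(p,Rt,s=None):
    s=s or telemetry.observe()
    return np.round(np.r_[np.array(p)-s["tool_pos"],(Rt*rot(s["tcp_rot"]).inv()).as_rotvec()],4)
E
python3 - <<'E'
from h import *
print(down(-14.5).as_matrix())
print(delta([.5057,.192,.31],down(-14.5)).tolist())
E
```

```text
[[ 0.25038     0.96814764  0.        ]
 [ 0.96814764 -0.25038     0.        ]
 [ 0.          0.         -1.        ]]
[-0.028, -0.0897, -0.0207, 0.684, -0.1677, -0.0008]
```

```bash
python3 -m inch '0 -.01 .01 .11 -.03 0;-.01 -.03 .02 .23 -.06 0;-.02 -.05 .02 .34 -.08 0;-.028 -.07 .02 .45 -.11 0;-.028 -.09 .01 .57 -.14 0;-.028 -.09 -.01 .684 -.168 0;-.028 -.09 -.021 .684 -.168 0;-.028 -.09 -.021 .684 -.168 0;-.028 -.09 -.021 .684 -.168 0'
python3 - <<'E'
from h import *
c=cam("wrist");im=c["pixels"][:,:,::-1];np.savez("wrist4.npz",**c)
cv2.imwrite("pics/wrist4.png",cv2.resize(im[90:340,120:390],None,fx=2.2,fy=2.2,interpolation=cv2.INTER_CUBIC))
s=telemetry.observe();print(s["t"],s["tool_pos"],s["tcp_rot"],s["force"]);print(delta([.5057,.192,.2395],down(-14.5)).tolist())
E
```

```text
t: 4.88
tool_pos: [0.5054, 0.1914, 0.311]
tcp_rot: [0.001, 0.791, 0.612, -0.0]
force: [-0.9, 1.0, 0.3]
finger_gap: 0.399
4.9333 [0.50595748 0.1922216  0.3113612 ] [1.20740817e-03 7.90235257e-01 6.12802163e-01 5.38701741e-04] [ 0.01535353 -0.38898357  0.95395715]
[-0.0003, -0.0002, -0.0719, 0.0012, 0.0023, -0.0015]
```

View pics/wrist4.png

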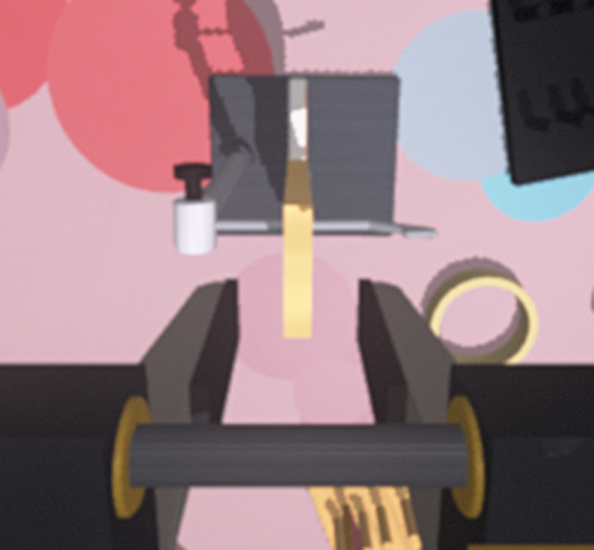

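Fingers and tab are centred on the same column (298) and parallel. Quick y check, then I'll descend.

```bash
python3 - <<'E'
from h import *
np.set_printoptions(precision=4,suppress=True)
W=C(np.load("wrist4.npz"));u=lambda x,y:un((x,y),120,90,2.2)
P=[W.plane(u(*p),.2825) for p in [(284,206),(313,206),(313,338),(284,338)]];print(np.array(P),np.mean(P,0))
E
python3 -m inch '0 0 -.02 0 0 0;0 0 -.04 0 0 0;0 0 -.055 0 0 0;0 0 -.065 0 0 0;0 0 -.072 0 .002 0;0 0 -.072 0 .002 0;0 0 -.072 0 .002 0'
python3 - <<'E'
from h import *
c=cam("wrist");im=c["pixels"][:,:,::-1];cv2.imwrite("pics/wrist5.png",cv2.resize(im[90:340,120:390],None,fx=2.2,fy=2.2))
s=telemetry.observe();print(s["t"],s["tool_pos"],s["tcp_rot"],s["force"])
E
```

```text
[[0.5073 0.2191 0.2825]
 [0.517  0.2166 0.2825]
 [0.5049 0.1682 0.2825]
 [0.4945 0.1708 0.2825]] [0.5059 0.1937 0.2825]
t: 5.52
tool_pos: [0.5064, 0.1927, 0.2401]
tcp_rot: [0.001, 0.79, 0.613, -0.0]
force: [0.7, 0.1, 0.1]
finger_gap: 0.402
5.5667 [0.50662992 0.19264233 0.24051551] [1.08896727e-03 7.90026824e-01 6.13071198e-01 3.72302445e-04] [-0.62881185 -0.82354705  0.15680639]
```

View pics/wrist5.png

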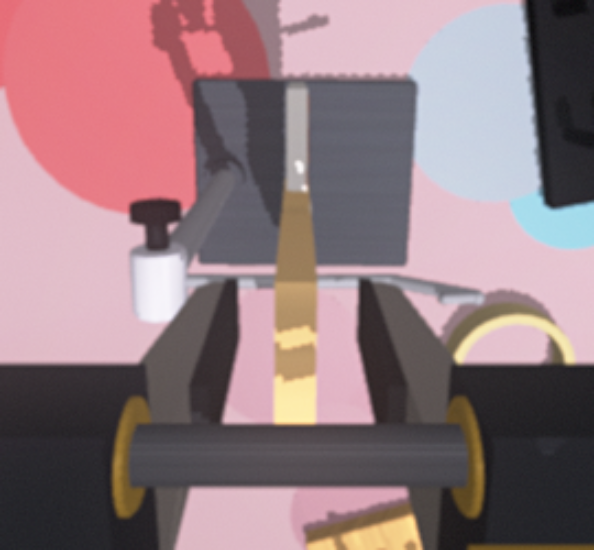

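```bash
python3 -m inch '0 0 0 0 0 0;0 0 0 0 0 0;0 0 0 0 0 0;0 0 0 0 0 0;0 0 0 0 0 0;0 0 0 0 0 0;0 0 0 0 0 0;0 0 0 0 0 0' 0 25;python3 -m inch '0 0 0 0 0 0;0 0 0 0 0 0;0 0 0 0 0 0'
python3 - <<'E'
from h import *
c=cam("wrist");im=c["pixels"][:,:,::-1];cv2.imwrite("pics/wrist6.png",cv2.resize(im[90:340,120:390],None,fx=2.2,fy=2.2))
s=telemetry.observe();print(s["t"],s["tool_pos"],s["tcp_rot"],s["force"],s["ft_torque"],s["finger_gap"])
E
```

```text
t: 6.23
tool_pos: [0.5068, 0.1926, 0.2409]
tcp_rot: [0.001, 0.79, 0.613, 0.001]
force: [0.7, -0.4, 3.2]
finger_gap: 0.107
t: 6.48
tool_pos: [0.5068, 0.1926, 0.2409]
tcp_rot: [0.001, 0.79, 0.613, 0.001]
force: [-0.7, 0.3, 2.0]
finger_gap: 0.109
6.5333 [0.50685132 0.19256864 0.24089562] [1.32120816e-03 7.90052254e-01 6.13037753e-01 6.35563822e-04] [-0.1510976  -0.24192111  2.02896597] [-0.04271071  0.05545603 -0.01677913] 0.10647896667369469
```

View pics/wrist6.png

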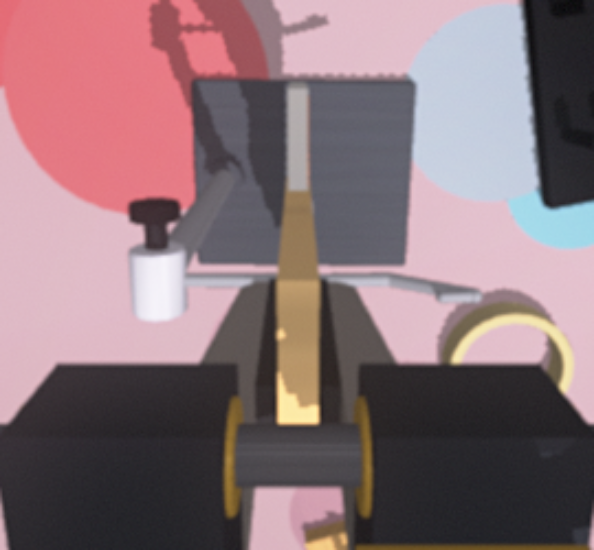

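```bash
python3 -m inch '0 0 .001 0 0 0;0 0 .002 0 0 0;0 0 .003 0 0 0;0 0 .0045 0 0 0;0 0 .0045 0 0 0;0 0 .0045 0 0 0'
cat >> h.py <<'E'
def force(n=6):
    # average a few control-period readings (camera call lets 0.05 s pass)
    F=[];M=[]
    for i in range(n):
        s=telemetry.observe();F.append(s["force"]);M.append(s["ft_torque"]);eyes.camera("wrist")
    return np.mean(F,0).round(2),np.mean(M,0).round(3),s
E
python3 - <<'E'
from h import *
f,m,s=force();print(f,m,s["t"],s["tool_pos"],delta([.5068,.1926,.2409],down(-14.5)))
E
```

```text
t: 7.03
tool_pos: [0.5068, 0.1926, 0.2454]
tcp_rot: [0.001, 0.79, 0.613, 0.001]
force: [0.2, 0.1, -0.5]
finger_gap: 0.106
[ 0.14 -0.29 -1.06] [-0.047 -0.066 -0.01 ] 7.2833 [0.50679775 0.19257843 0.24528527] [-0.      0.     -0.0044  0.0013  0.0025 -0.0021]
```

```bash
cat > way.py <<'E'
from h import *
DEL=np.radians(-3.5);CL=np.radians(33)+DEL
bend=np.array([7+27*np.cos(DEL),27*np.sin(DEL)])
P0=np.array([.5068,.1926,.2409])   # TCP when slot centre was at S0
S0=np.array([0,-4.5]);L=30.4
def u(th): return np.array([-np.sin(th),np.cos(th)])
def wire(x): return np.array([x,0 if x<7 else (x-7)*np.tan(DEL)])
def climb(s,off): return bend+s*np.array([np.cos(CL),np.sin(CL)])+off*np.array([-np.sin(CL),np.cos(CL)])
def pose(S,th_deg,dz=0):
    th=np.radians(th_deg);d=(np.array(S)-S0)+L*(u(th)-u(0))
    return P0+EX*d[0]/1e3+np.array([0,0,d[1]/1e3+dz/1e3]), down(-14.5,th_deg)
def where(s):
    "slot centre in hook frame and lean"
    R=rot(s["tcp_rot"]).as_matrix();zt=R[:,2];p=s["tool_pos"]+zt*L/1e3-(P0-np.array([0,0,L/1e3]))
    return np.array([p@EX*1e3,p@EY*1e3,p[2]*1e3])+np.array([S0[0],0,S0[1]]),np.degrees(np.arctan2(zt@EX,-zt[2]))
E
python3 - <<'E'
from way import *
s=telemetry.observe();print(where(s))
for S,th in [(wire(10),0),(wire(18),4),(wire(26),9),(wire(32),14)]:
    p,R=pose(S,th);print(S,th,delta(p,R,s).tolist())
E
```

```text
(array([ 0.10005365, -0.0234635 , -0.06878167]), np.float64(0.1575221877923202))
[10.         -0.18348786] 0 [0.0097, -0.0025, -0.0001, 0.0013, 0.0025, -0.0021]
[18.         -0.67278882] 4 [0.0154, -0.004, -0.0007, -0.0161, -0.0651, -0.0021]
[26.         -1.16208978] 9 [0.0206, -0.0053, -0.0015, -0.0379, -0.1496, -0.0021]
[32.        -1.5290655] 14 [0.0238, -0.0062, -0.0024, -0.0596, -0.2341, -0.0021]
```

```bash
python3 -m inch '.002 -.0005 0 0 0 0;.004 -.001 0 0 0 0;.006 -.0015 0 0 0 0;.008 -.002 0 0 0 0;.0097 -.0025 -.0001 0 0 0;.0115 -.003 -.0003 -.005 -.022 0;.0135 -.0035 -.0005 -.01 -.043 0;.0154 -.004 -.0007 -.016 -.065 -.001;.017 -.0044 -.001 -.023 -.09 -.001;.0188 -.0048 -.0012 -.03 -.12 -.002;.0206 -.0053 -.0015 -.038 -.15 -.002;.0206 -.0053 -.0015 -.038 -.15 -.002'
python3 - <<'E'
from way import *
f,m,s=force(4);print(f,m,s["t"],where(s))
c=cam("wrist");im=c["pixels"][:,:,::-1];cv2.imwrite("pics/wrist7.png",cv2.resize(im[90:340,120:390],None,fx=2.2,fy=2.2))
for S,th in [(wire(30),13),(climb(0,.5),17),(climb(4,1),22)]:
    p,R=pose(S,th);print(S,th,delta(p,R,s).tolist())
E
```

```text
t: 8.33
tool_pos: [0.5266, 0.1877, 0.2437]
tcp_rot: [0.063, 0.788, 0.611, 0.049]
force: [-0.3, -0.1, -2.0]
finger_gap: 0.109
[-0.38  0.24 -1.63] [-0.017  0.04   0.015] 8.4833 (array([25.83479294,  0.09013047, -1.06173355]), np.float64(9.016436127142684))
[30.         -1.40674026] 13 [0.002, -0.0006, -0.0007, -0.0175, -0.0673, -0.0003]
[33.70342778 -1.21313272] 17 [0.0036, -0.001, -0.0011, -0.0349, -0.1349, -0.0003]
[36.93863878  1.19173937] 22 [0.0043, -0.0012, 0.0004, -0.0568, -0.2194, -0.0003]
```

View pics/wrist7.png

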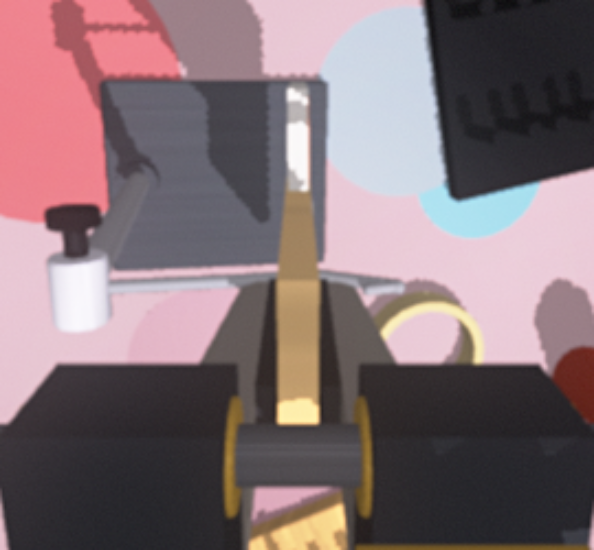

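Wire shows on both sides of the tab, with the tip at (400,287) in this crop. Force is just the panel's weight (about −1.5 N), so there's no contact. Continuing around the bend.

```bash
python3 -m inch '.0007 -.0002 -.0002 -.006 -.022 0;.0013 -.0004 -.0004 -.012 -.045 0;.002 -.0006 -.0007 -.0175 -.067 0;.0025 -.0007 -.0008 -.023 -.09 0;.003 -.0009 -.001 -.029 -.112 0;.0036 -.001 -.0011 -.035 -.135 0;.0038 -.001 -.0008 -.04 -.156 0;.004 -.0011 -.0004 -.046 -.177 0;.0041 -.0011 0 -.052 -.2 0;.0043 -.0012 .0004 -.057 -.219 0;.0043 -.0012 .0004 -.057 -.219 0'
python3 - <<'E'
from way import *
f,m,s=force(4);print(f,m,s["t"],where(s))
for S,th in [(climb(6,1),25),(climb(8,1.5),28),(climb(10,2),29.5)]:
    p,R=pose(S,th);print(S,th,delta(p,R,s).tolist())
E
```

```text
t: 9.5
tool_pos: [0.5312, 0.1863, 0.244]
tcp_rot: [0.151, 0.776, 0.601, 0.117]
force: [0.4, -0.3, -1.7]
finger_gap: 0.113
[ 0.03 -0.31 -1.26] [ 0.034  0.258 -0.009] 9.65 (array([37.30089253, -0.04793835,  1.25621731]), np.float64(21.99119121590337))
[38.67935017  2.17658649] 25 [-0.0001, 0.0001, 0.0003, -0.0129, -0.0509, 0.0001]
[40.17384978  3.59661146] 28 [-0.0, 0.0, 0.001, -0.026, -0.1016, 0.0001]
[41.6683494   5.01663643] 29.5 [0.0008, -0.0002, 0.002, -0.0326, -0.1269, 0.0001]
```

```bash
python3 -m inch '0 0 .0001 -.006 -.025 0;0 0 .0003 -.013 -.05 0;0 0 .0006 -.02 -.075 0;0 0 .001 -.026 -.1 0;.0004 -.0001 .0015 -.03 -.115 0;.0008 -.0002 .002 -.033 -.127 0;.0008 -.0002 .002 -.033 -.127 0;.0008 -.0002 .002 -.033 -.127 0'
python3 - <<'E'
from way import *
f,m,s=force(4);print(f,m,s["t"],where(s))
for n in("wrist","scene"):
  c=cam(n);np.savez(n+"8.npz",**c)
  im=c["pixels"][:,:,::-1]; im=im[120:340,120:390] if n=="wrist" else im[180:290,255:365]
  cv2.imwrite("pics/%s8.png"%n,cv2.resize(im,None,fx=2.8 if n=="wrist" else 5,fy=2.8 if n=="wrist" else 5,interpolation=cv2.INTER_CUBIC))
E
```

```text
t: 10.37
tool_pos: [0.5327, 0.1859, 0.2465]
tcp_rot: [0.201, 0.765, 0.592, 0.156]
force: [0.4, 0.3, -1.0]
finger_gap: 0.108
[ 0.35  0.11 -1.17] [ 0.09   0.324 -0.005] 10.5167 (array([42.0533465 , -0.06247499,  5.189468  ]), np.float64(29.514128360001834))
```

View pics/wrist8.png

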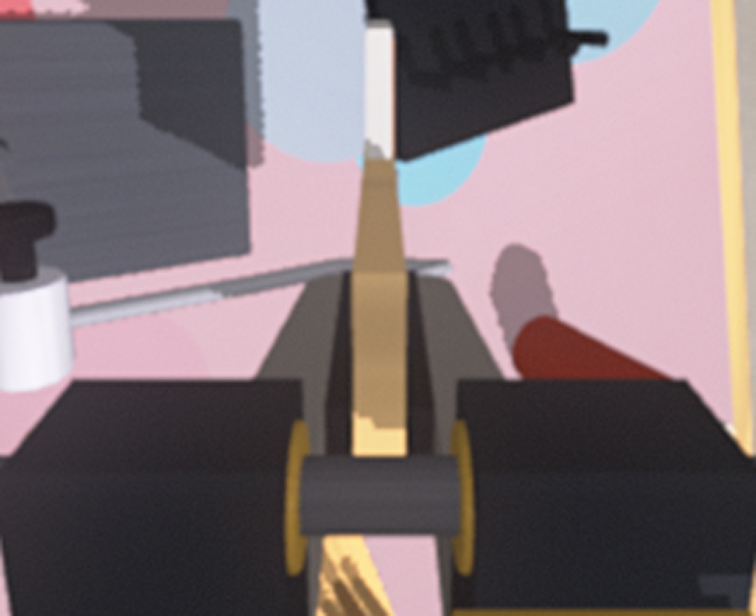

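View pics/scene8.png

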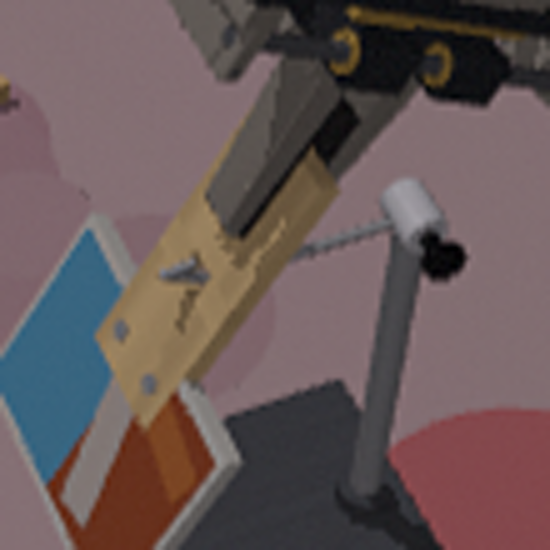

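```bash
python3 -m inch '-.0003 .0001 .0006 0 0 0;-.0006 .0002 .0011 0 0 0;-.001 .0002 .0017 0 0 0;-.001 .0002 .0017 0 0 0;-.001 .0002 .0017 0 0 0'
python3 - <<'E'
from way import *
f,m,s=force(4);print(f,m,s["t"],where(s))
E
python3 -m inch '-.0002 .0001 .0004 0 0 0;-.0003 .0001 .0006 0 0 0;-.0003 .0001 .0006 0 0 0'
python3 - <<'E'
from way import *
f,m,s=force(4);print(f,m,s["t"],where(s))
E
```

```text
t: 11.08
tool_pos: [0.532, 0.186, 0.2484]
tcp_rot: [0.202, 0.765, 0.592, 0.156]
force: [0.2, 0.0, -0.5]
finger_gap: 0.106
[ 0.51  0.07 -1.31] [0.048 0.339 0.003] 11.2333 (array([40.99284428, -0.19294265,  6.76427138]), np.float64(29.507816180924063))
t: 11.53
tool_pos: [0.5317, 0.1861, 0.2489]
tcp_rot: [0.202, 0.765, 0.592, 0.156]
force: [0.4, 0.2, -2.0]
finger_gap: 0.105
[ 0.4   0.17 -1.15] [0.047 0.353 0.023] 11.6833 (array([40.6642093 , -0.1505718 ,  7.35904725]), np.float64(29.507524387951563))
```

```bash
for i in 1; do python3 -m inch '-.0002 .0001 .0004 0 0 0;-.0003 .0001 .0006 0 0 0;-.0003 .0001 .0006 0 0 0'; done
python3 - <<'E'
from way import *
f,m,s=force(4);print(f,m,s["t"],where(s))
E
python3 -m inch '-.0002 .0001 .0004 0 0 0;-.0003 .0001 .0006 0 0 0;-.0003 .0001 .0006 0 0 0'
python3 - <<'E'
from way import *
f,m,s=force(4);print(f,m,s["t"],where(s))
E
```

```text
t: 11.98
tool_pos: [0.5314, 0.1862, 0.2495]
tcp_rot: [0.202, 0.765, 0.592, 0.156]
force: [-0.8, -0.0, -1.5]
finger_gap: 0.109
[-0.22 -0.61 -1.65] [0.087 0.327 0.035] 12.1333 (array([40.3444671 , -0.14665302,  7.93115936]), np.float64(29.505385552397215))
t: 12.43
tool_pos: [0.531, 0.1862, 0.2499]
tcp_rot: [0.202, 0.765, 0.592, 0.156]
force: [1.5, 0.1, -1.6]
finger_gap: 0.107
[ 1.04 -0.19 -2.13] [0.06  0.216 0.019] 12.5833 (array([40.03613706, -0.15770895,  8.42159635]), np.float64(29.503995880750054))
```

```bash
python3 -m inch '.0007 -.0002 -.0013 0 0 0;.0014 -.0004 -.0026 0 0 0;.0021 -.0005 -.0039 0 0 0;.0029 -.0007 -.0052 0 0 0;.0036 -.0009 -.0065 0 0 0;.0039 -.001 -.007 0 0 0;.0039 -.001 -.007 0 0 0'
python3 - <<'E'
from way import *
f,m,s=force(4);print(f,m,s["t"],where(s))
E
python3 -m inch '.0002 -.0001 -.0004 0 0 0;.0003 -.0001 -.0006 0 0 0;.0003 -.0001 -.0006 0 0 0'
python3 - <<'E'
from way import *
f,m,s=force(4);print(f,m,s["t"],where(s))
E
```

```text
t: 13.22
tool_pos: [0.5349, 0.1851, 0.2426]
tcp_rot: [0.201, 0.765, 0.592, 0.156]
force: [-0.1, 1.0, -1.2]
finger_gap: 0.107
[-0.12  0.37 -1.35] [ 0.052  0.341 -0.011] 13.3667 (array([44.07850239, -0.10718227,  1.49172843]), np.float64(29.50529382102021))
t: 13.67
tool_pos: [0.5353, 0.1851, 0.2424]
tcp_rot: [0.202, 0.765, 0.592, 0.156]
force: [0.1, 0.9, -1.5]
finger_gap: 0.109
[ 0.02  0.21 -1.45] [ 0.07   0.347 -0.024] 13.8167 (array([44.41762145, -0.13456343,  0.95593428]), np.float64(29.512716144267657))
```

```bash
python3 -m inch '.0002 -.0001 -.0004 0 0 0;.0003 -.0001 -.0006 0 0 0;.0003 -.0001 -.0006 0 0 0'
python3 - <<'E'
from way import *
f,m,s=force(4);print(f,m,s["t"],where(s))
E
python3 -m inch '.0002 -.0001 -.0004 0 0 0;.0003 -.0001 -.0006 0 0 0;.0003 -.0001 -.0006 0 0 0'
python3 - <<'E'
from way import *
f,m,s=force(4);print(f,m,s["t"],where(s))
E
```

```text
t: 14.12
tool_pos: [0.5356, 0.185, 0.2418]
tcp_rot: [0.202, 0.765, 0.592, 0.156]
force: [0.1, 0.5, -1.3]
finger_gap: 0.106
[-0.11  0.26 -1.34] [ 0.051  0.322 -0.004] 14.2667 (array([44.73211576, -0.1470642 ,  0.34542603]), np.float64(29.51104743198334))
t: 14.57
tool_pos: [0.5358, 0.185, 0.2414]
tcp_rot: [0.201, 0.765, 0.592, 0.156]
force: [-3.5, 0.3, 1.2]
finger_gap: 0.108
[-3.1   0.69  1.4 ] [ 0.114  0.63  -0.048] 14.7167 (array([44.93377345, -0.09991286, -0.12981759]), np.float64(29.507035154263935))
```

Contact at both slot edges puts the wire's centre line 0.85 mm above my model at s≈10, with a range of 9.1 mm (9 expected). I'll update the path to match.

```bash
cat >> way.py <<'E'
Cw=climb(10.2,.85);A2=np.radians(30.2)
t2=np.array([np.cos(A2),np.sin(A2)]);n2=np.array([-np.sin(A2),np.cos(A2)])
def cl2(s,off): return Cw+(s-10.2)*t2+off*n2
def so(s):
    w,l=where(s);d=np.array([w[0],w[2]])-Cw;return np.round([10.2+d@t2,d@n2,w[1],l],2)
E
python3 - <<'E'
from way import *
s=telemetry.observe();print(so(s))
for a in [(10.4,-1),(11,2),(12,3.25),(14,3.25),(16,3.25),(18,3.25)]:
    p,R=pose(cl2(*a),30.2);print(a,delta(p,R,s).tolist())
E
```

```text
[10.25 -4.96 -0.12 29.51]
(10.4, -1) [-0.0021, 0.0007, 0.0033, -0.0028, -0.0118, 0.0004]
(11, 2) [-0.003, 0.0009, 0.0062, -0.0028, -0.0118, 0.0004]
(12, 3.25) [-0.0028, 0.0008, 0.0078, -0.0028, -0.0118, 0.0004]
(14, 3.25) [-0.0011, 0.0004, 0.0088, -0.0028, -0.0118, 0.0004]
(16, 3.25) [0.0005, -0.0, 0.0098, -0.0028, -0.0118, 0.0004]
(18, 3.25) [0.0022, -0.0005, 0.0108, -0.0028, -0.0118, 0.0004]
```

```bash
python3 -m inch '-.0005 .0002 .001 0 0 0;-.0011 .0003 .002 -.001 -.004 0;-.0021 .0007 .0033 -.0028 -.0118 0;-.0025 .0008 .0048 -.0028 -.0118 0;-.003 .0009 .0062 -.0028 -.0118 0;-.0029 .0009 .007 -.0028 -.0118 0;-.0028 .0008 .0078 -.0028 -.0118 0;-.002 .0006 .0083 -.0028 -.0118 0;-.0011 .0004 .0088 -.0028 -.0118 0;-.0011 .0004 .0088 -.0028 -.0118 0'
python3 - <<'E'
from way import *
f,m,s=force(4);print(f,m,s["t"],so(s))
for a in [(16,3.25),(18,3.25),(20,3.25)]:
    p,R=pose(cl2(*a),30.2);print(a,delta(p,R,s).tolist())
E
```

```text
t: 15.6
tool_pos: [0.535, 0.1853, 0.2503]
tcp_rot: [0.206, 0.764, 0.591, 0.16]
force: [0.4, -0.2, -0.9]
finger_gap: 0.106
[ 0.02 -0.14 -1.11] [0.07  0.35  0.007] 15.75 [14.    3.13 -0.05 30.19]
(16, 3.25) [0.0016, -0.0004, 0.0011, -0.0, -0.0002, 0.0005]
(18, 3.25) [0.0033, -0.0008, 0.0021, -0.0, -0.0002, 0.0005]
(20, 3.25) [0.005, -0.0012, 0.0031, -0.0, -0.0002, 0.0005]
```

```bash
python3 -m inch '.0008 -.0002 .0006 0 0 0;.0016 -.0004 .0011 0 0 0;.0024 -.0006 .0016 0 0 0;.0033 -.0008 .0021 0 0 0;.0033 -.0008 .0021 0 0 0'
python3 - <<'E'
from way import *
f,m,s=force(4);print(f,m,s["t"],so(s))
c=cam("wrist");im=c["pixels"][120:340,120:390,::-1];cv2.imwrite("pics/wrist9.png",cv2.resize(im,None,fx=2.8,fy=2.8,interpolation=cv2.INTER_CUBIC))
E
python3 -m inch '.0008 -.0002 .0005 0 0 0;.0016 -.0004 .001 0 0 0;.0016 -.0004 .001 0 0 0;.0016 -.0004 .001 0 0 0'
python3 - <<'E'
from way import *
f,m,s=force(4);print(f,m,s["t"],so(s))
for a in [(22,3.25),(24,3.25),(26,3.25)]:
    p,R=pose(cl2(*a),30.2);print(a,delta(p,R,s).tolist())
E
```

```text
t: 16.22
tool_pos: [0.5382, 0.1845, 0.2524]
tcp_rot: [0.206, 0.764, 0.591, 0.16]
force: [-0.2, 0.8, -0.8]
finger_gap: 0.114
[-0.09  0.09 -1.34] [ 0.038  0.363 -0.009] 16.3667 [ 1.799e+01  3.240e+00 -2.000e-02  3.019e+01]
t: 16.8
tool_pos: [0.5396, 0.1842, 0.2532]
tcp_rot: [0.206, 0.764, 0.591, 0.159]
force: [0.1, 0.2, -1.9]
finger_gap: 0.107
[ 0.57 -0.07 -1.44] [0.074 0.332 0.008] 16.95 [1.982e+01 3.270e+00 2.000e-02 3.019e+01]
(22, 3.25) [0.0018, -0.0005, 0.0011, 0.0001, -0.0002, 0.0005]
(24, 3.25) [0.0035, -0.0009, 0.0021, 0.0001, -0.0002, 0.0005]
(26, 3.25) [0.0052, -0.0014, 0.0031, 0.0001, -0.0002, 0.0005]
```

View pics/wrist9.png

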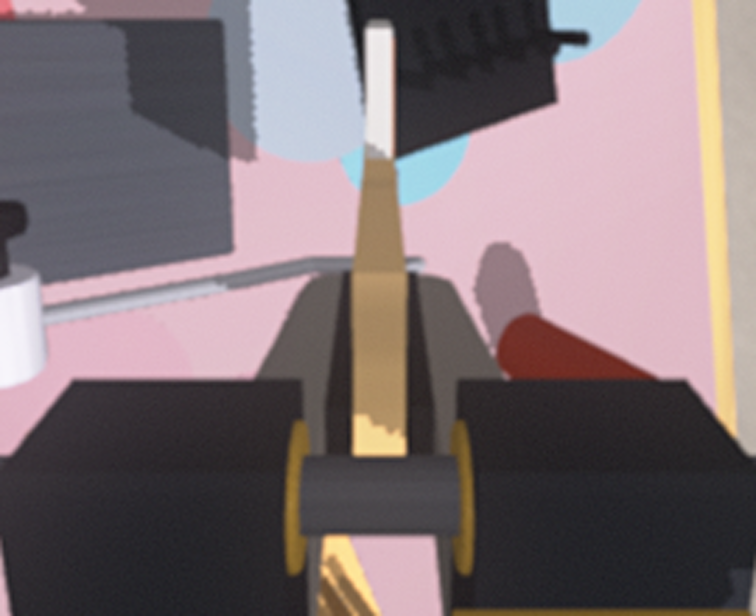

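The tip is still visible beyond the tab at (422,262), and the bend is now behind it. There's no contact, though the barb point should be inside the slot. Continuing.

```bash
python3 -m inch '.0009 -.0002 .0005 0 0 0;.0018 -.0005 .0011 0 0 0;.0027 -.0007 .0016 0 0 0;.0035 -.0009 .0021 0 0 0;.0035 -.0009 .0021 0 0 0'
python3 - <<'E'
from way import *
f,m,s=force(4);print(f,m,s["t"],so(s))
p,R=pose(cl2(28,3.25),30.2);print(delta(p,R,s).tolist())
E
python3 -m inch '.0009 -.0002 .0005 0 0 0;.0018 -.0005 .001 0 0 0;.0018 -.0005 .001 0 0 0'
python3 - <<'E'
from way import *
f,m,s=force(4);print(f,m,s["t"],so(s))
p,R=pose(cl2(30,3.25),30.2);print(delta(p,R,s).tolist())
E
```

```text
t: 17.42
tool_pos: [0.5433, 0.1832, 0.2554]
tcp_rot: [0.206, 0.764, 0.591, 0.159]
force: [-0.0, -0.8, -1.2]
finger_gap: 0.105
[-0.42  0.02 -1.14] [ 0.061  0.333 -0.016] 17.5667 [23.94  3.22 -0.   30.18]
[0.0034, -0.0009, 0.0021, 0.0001, -0.0004, 0.0005]
t: 17.87
tool_pos: [0.545, 0.1827, 0.2563]
tcp_rot: [0.206, 0.764, 0.591, 0.159]
force: [0.2, -0.2, -0.7]
finger_gap: 0.111
[ 0.28 -0.05 -1.25] [ 0.065  0.333 -0.016] 18.0167 [26.05  3.13 -0.06 30.18]
[0.0032, -0.0008, 0.0021, 0.0001, -0.0004, 0.0006]
```

```bash
python3 -m inch '.0008 -.0002 .0005 0 0 0;.0016 -.0004 .0011 0 0 0;.0024 -.0006 .0016 0 0 0;.0032 -.0008 .0021 0 0 0;.0032 -.0008 .0021 0 0 0'
python3 - <<'E'
from way import *
f,m,s=force(4);print(f,m,s["t"],so(s))
p,R=pose(cl2(34,3.25),30.2);print(delta(p,R,s).tolist())
E
python3 -m inch '.0009 -.0002 .0005 0 0 0;.0018 -.0005 .0011 0 0 0;.0026 -.0007 .0016 0 0 0;.0034 -.0009 .0021 0 0 0;.0034 -.0009 .0021 0 0 0'
python3 - <<'E'
from way import *
f,m,s=force(4);print(f,m,s["t"],so(s))
p,R=pose(cl2(38,3.25),30.2);print(delta(p,R,s).tolist())
p,R=pose(cl2(50,3.25),30.2);print(delta(p,R,s).tolist())
E
```

```text
t: 18.48
tool_pos: [0.5482, 0.1819, 0.2584]
tcp_rot: [0.206, 0.764, 0.591, 0.159]
force: [-0.2, 0.4, -0.6]
finger_gap: 0.106
[ 0.19  0.24 -1.09] [ 0.05   0.354 -0.016] 18.6333 [29.89  3.27 -0.05 30.17]
[0.0034, -0.0009, 0.002, 0.0001, -0.0006, 0.0006]
t: 19.1
tool_pos: [0.5516, 0.181, 0.2605]
tcp_rot: [0.206, 0.764, 0.591, 0.159]
force: [1.2, 0.1, 0.1]
finger_gap: 0.103
[ 0.39  0.29 -1.17] [ 0.046  0.331 -0.015] 19.25 [33.94  3.27 -0.06 30.17]
[0.0034, -0.0008, 0.002, 0.0, -0.0006, 0.0006]
[0.0134, -0.0034, 0.0081, 0.0, -0.0006, 0.0006]
```

```bash
python3 -m inch '.0009 -.0002 .0005 0 0 0;.0017 -.0004 .001 0 0 0;.0026 -.0006 .0015 0 0 0;.0034 -.0008 .002 0 0 0;.0042 -.001 .0025 0 0 0;.005 -.0013 .003 0 0 0;.0067 -.0017 .004 0 0 0;.0067 -.0017 .004 0 0 0'
python3 - <<'E'
from way import *
f,m,s=force(3);print(f,m,s["t"],so(s))
for n in("wrist","scene"):
  c=cam(n)
  im=c["pixels"][:,:,::-1]; im=im[120:340,120:390] if n=="wrist" else im[180:290,235:365]
  cv2.imwrite("pics/%s10.png"%n,cv2.resize(im,None,fx=2.8 if n=="wrist" else 5,fy=2.8 if n=="wrist" else 5,interpolation=cv2.INTER_CUBIC))
E
```

```text
t: 19.97
tool_pos: [0.5584, 0.1793, 0.2645]
tcp_rot: [0.206, 0.764, 0.591, 0.159]
force: [0.3, -0.2, -1.4]
finger_gap: 0.108
[ 0.23 -0.13 -1.56] [0.071 0.32  0.016] 20.0667 [42.02  3.27 -0.06 30.17]
```

View pics/wrist10.png

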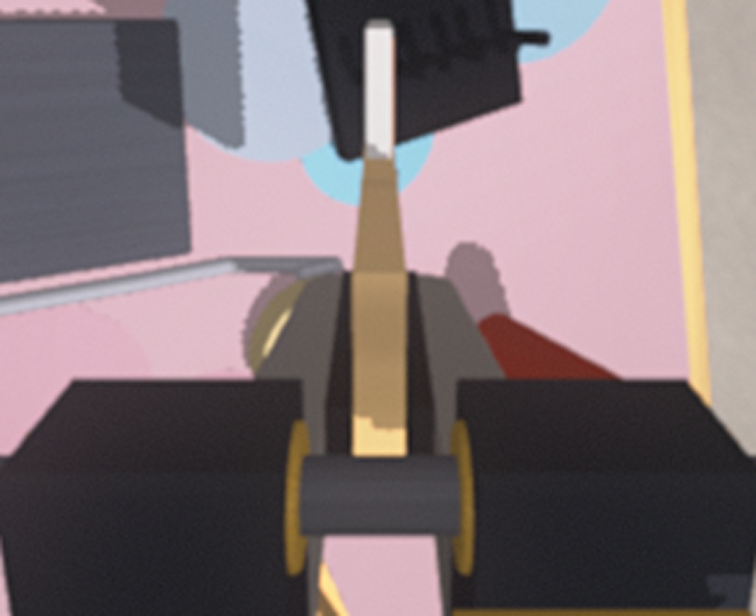

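View pics/scene10.png

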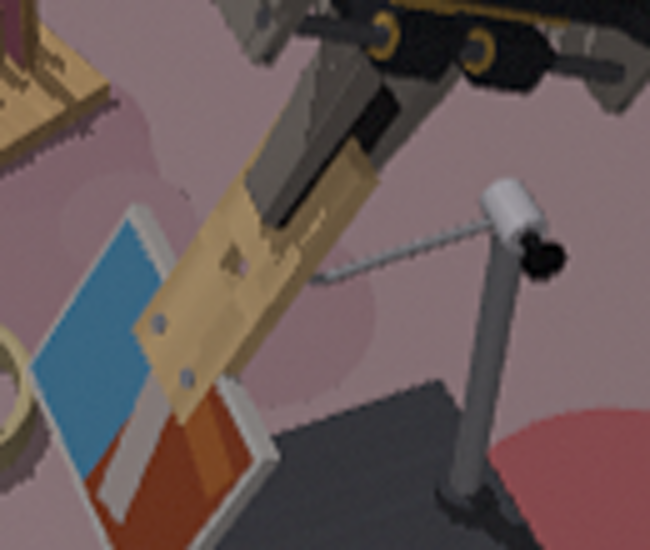

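Panel is free: the slot is empty at (235,260) in the scene crop, and the hook tip is behind the tab. Now I'll back away and up, then bring it upright.

```bash
python3 -m inch '.003 -.001 .002 0 0 0;.008 -.002 .006 0 0 0;.014 -.004 .012 0 0 0;.02 -.005 .022 0 0 0;.022 -.006 .034 0 0 0;.022 -.006 .048 0 0 0;.022 -.006 .062 0 0 0;.022 -.006 .076 0 0 0;.022 -.006 .088 0 0 0;.022 -.006 .098 0 0 0;.022 -.006 .1 0 0 0'
python3 - <<'E'
from h import *
s=telemetry.observe();print(s["t"],s["tool_pos"],s["force"])
for k in (.2,.4,.6,.8,1):
   print(delta([.514,-.1845,.34],down(-14.5+18.7*k,30.2*(1-k)),s).tolist())
E
```

```text
t: 21.13
tool_pos: [0.5809, 0.1734, 0.3675]
tcp_rot: [0.207, 0.763, 0.59, 0.161]
force: [1.0, -0.2, -1.3]
finger_gap: 0.107
21.1333 [0.58092721 0.17344382 0.36746527] [ 0.97495549 -0.2230309  -1.28965477]
[-0.0669, -0.3579, -0.0275, 0.0222, 0.1064, 0.0658]
[-0.0669, -0.3579, -0.0275, 0.0385, 0.2108, 0.1308]
[-0.0669, -0.3579, -0.0275, 0.048, 0.3164, 0.1949]
[-0.0669, -0.3579, -0.0275, 0.0506, 0.4232, 0.258]
[-0.0669, -0.3579, -0.0275, 0.0464, 0.5307, 0.3196]
```

```bash
python3 -m inch '0 -.02 0 0 0 0;0 -.045 0 0 0 0;0 -.075 0 0 0 0;0 -.105 0 0 0 0;-.005 -.13 0 .01 .04 .03;-.015 -.155 0 .022 .106 .066;-.025 -.18 0 .03 .16 .1;-.035 -.205 -.005 .0385 .21 .13;-.045 -.23 -.01 .043 .265 .163;-.055 -.255 -.015 .048 .316 .195;-.06 -.28 -.02 .05 .37 .227;-.067 -.305 -.025 .05 .423 .258'
python3 - <<'E'
from h import *
s=telemetry.observe();print(s["t"],s["tool_pos"],s["force"])
print(delta([.514,-.1845,.26],down(4.2),s).tolist())
E
```

```text
t: 22.13
tool_pos: [0.5134, -0.1333, 0.3421]
tcp_rot: [0.037, 0.703, 0.709, 0.036]
force: [0.6, -0.3, -2.0]
finger_gap: 0.108
22.1333 [ 0.51338622 -0.13325796  0.34213352] [ 0.59961975 -0.25363697 -2.01920976]
[0.0006, -0.0512, -0.0821, -0.0037, 0.1033, 0.0642]
```

```bash
python3 -m inch '0 -.02 0 0 .05 .03;0 -.04 -.01 -.002 .103 .064;.0006 -.0512 -.03 -.0037 .103 .064;.0006 -.0512 -.05 -.0037 .103 .064;.0006 -.0512 -.05 -.0037 .103 .064;.0006 -.0512 -.05 -.0037 .103 .064;.0006 -.0512 -.05 -.0037 .103 .064'
python3 - <<'E'
from h import *
for n in("wrist","scene","top"):
  c=cam(n);np.savez(n+"11.npz",**c)
  im=c["pixels"][:,:,::-1]; im={"wrist":im[0:260,130:380],"scene":im[90:230,150:290],"top":im[130:240,240:370]}[n]
  k={"wrist":2.3,"scene":4.2,"top":4.2}[n]
  cv2.imwrite("pics/%s11.png"%n,cv2.resize(im,None,fx=k,fy=k,interpolation=cv2.INTER_CUBIC))
s=telemetry.observe();print(s["t"],s["tool_pos"],s["force"])
print(delta([.514,-.1845,.26],down(4.2),s).tolist())
E
```

```text
t: 22.72
tool_pos: [0.5143, -0.1844, 0.2933]
tcp_rot: [0.001, 0.681, 0.733, 0.0]
force: [0.3, -0.0, -1.2]
finger_gap: 0.11
22.8667 [ 0.51460591 -0.18446455  0.29392532] [-0.07958702  0.14274355 -0.41764032]
[-0.0006, -0.0, -0.0339, 0.0015, 0.0028, -0.0004]
```

View pics/wrist11.png

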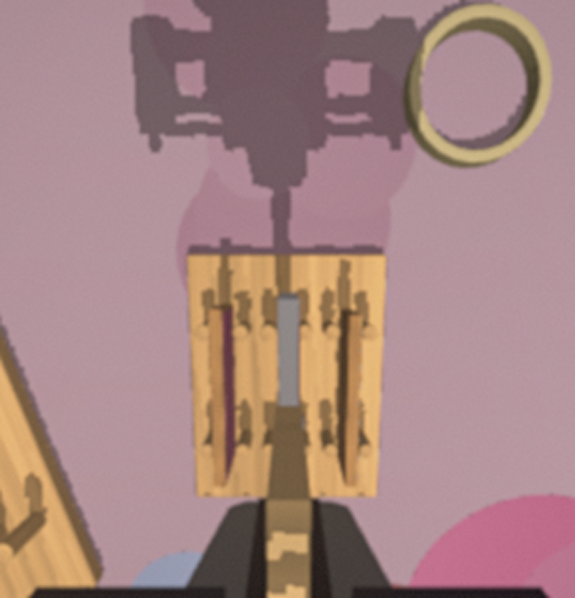

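View pics/scene11.png

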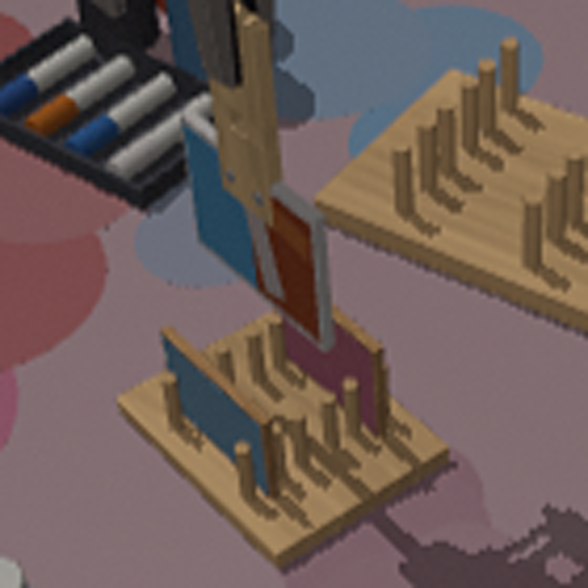

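Panel edge is at cols 278–300 and the rack is centred at about 287.5, so they agree within 1 mm. Shifting −0.8 mm in x and descending.

```bash
python3 -m inch '-.0008 0 -.012 .0015 .0028 0;-.0008 0 -.025 .0015 .0028 0;-.0008 0 -.04 .0015 .0028 0;-.0008 0 -.05 .0015 .0028 0;-.0008 0 -.058 .0015 .0028 0;-.0008 0 -.063 .0015 .0028 0;-.0008 0 -.063 .0015 .0028 0'
python3 - <<'E'
from h import *
f,m,s=force(3)
c=cam("wrist");im=c["pixels"][40:300,130:380,::-1]
cv2.imwrite("pics/wrist12.png",cv2.resize(im,None,fx=2.3,fy=2.3,interpolation=cv2.INTER_CUBIC))
print(f,m,s["t"],s["tool_pos"])
print(delta([.5138,-.1845,.2],down(4.2),s).tolist())
E
```

```text
t: 23.45
tool_pos: [0.5133, -0.1841, 0.2297]
tcp_rot: [-0.001, 0.681, 0.733, -0.0]
force: [0.4, 0.1, -1.0]
finger_gap: 0.11
[ 0.1   0.19 -1.27] [-0.054 -0.105 -0.011] 23.55 [ 0.51403091 -0.18459298  0.23136612]
[-0.0002, 0.0001, -0.0314, 0.0004, 0.0006, -0.0004]
```

View pics/wrist12.png

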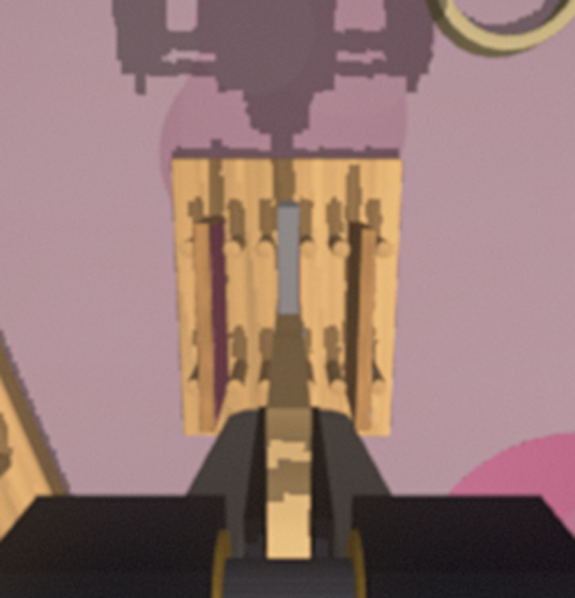

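Middle-gap dowels are at (267,247) and (308,246), so the mid is 287.5 and the panel is at 288: aligned. Lowering in.

```bash
python3 -m inch '0 0 -.006 0 0 0;0 0 -.012 0 0 0;0 0 -.018 0 0 0;0 0 -.024 0 0 0;0 0 -.03 0 0 0;0 0 -.034 0 0 0;0 0 -.034 0 0 0'
python3 - <<'E'
from h import *
f,m,s=force(3);print(f,m,s["t"],s["tool_pos"])
E
python3 -m inch '0 0 -.003 0 0 0;0 0 -.006 0 0 0;0 0 -.009 0 0 0;0 0 -.012 0 0 0;0 0 -.015 0 0 0;0 0 -.017 0 0 0;0 0 -.017 0 0 0;0 0 -.017 0 0 0'
python3 - <<'E'
from h import *
f,m,s=force(3);print(f,m,s["t"],s["tool_pos"])
E
```

```text
t: 24.23
tool_pos: [0.5136, -0.1843, 0.1963]
tcp_rot: [-0.0, 0.681, 0.733, -0.0]
force: [-0.4, 0.6, -1.3]
finger_gap: 0.107
[ 0.23  0.27 -1.35] [-0.017 -0.088  0.034] 24.3333 [ 0.51422198 -0.18471236  0.19766483]
t: 25.05
tool_pos: [0.5143, -0.1848, 0.1809]
tcp_rot: [0.001, 0.681, 0.733, 0.0]
force: [0.4, 0.5, -1.8]
finger_gap: 0.105
[ 0.29  0.48 -1.63] [-0.027 -0.072 -0.001] 25.15 [ 0.51452915 -0.184918    0.18120331]
```

Still free, with about 2.8 mm left to go. Feeling down.

```bash
python3 -m inch '-.0003 0 -.001 0 0 0;-.0003 0 -.002 0 0 0;-.0003 0 -.002 0 0 0'
python3 - <<'E'
from h import *
f,m,s=force(3);print(f,m,s["t"],s["tool_pos"])
E
python3 -m inch '0 0 -.0006 0 0 0;0 0 -.001 0 0 0;0 0 -.001 0 0 0'
python3 - <<'E'
from h import *
f,m,s=force(3);print(f,m,s["t"],s["tool_pos"])
E
```

```text
t: 25.45
tool_pos: [0.5142, -0.1849, 0.1791]
tcp_rot: [0.001, 0.681, 0.733, 0.0]
force: [-0.2, 0.3, -2.0]
finger_gap: 0.102
[ 0.25  0.45 -1.46] [-0.04  -0.05  -0.011] 25.55 [ 0.5142032  -0.18493112  0.17921828]
t: 25.85
tool_pos: [0.5144, -0.185, 0.1787]
tcp_rot: [0.001, 0.681, 0.733, 0.0]
force: [-0.4, 2.0, 1.8]
finger_gap: 0.106
[-0.99  1.09  2.51] [ 0.075  0.132 -0.013] 25.95 [ 0.51440142 -0.18497088  0.17872732]
```

Touchdown at TCP z = 0.1787 (0.1784 predicted), pressing 2.5 N. Verifying by camera before release.

Run:
```python
from h import *
a=cam("scene")["pixels"][80:230,140:290,::-1];b=cam("wrist")["pixels"][60:300,130:380,::-1]
r=lambda im:cv2.resize(im,(400,400),interpolation=cv2.INTER_CUBIC)
cv2.imwrite("pics/c13.png",np.hstack([r(a),r(b)]))
```

```text
(no output)
```

View pics/c13.png

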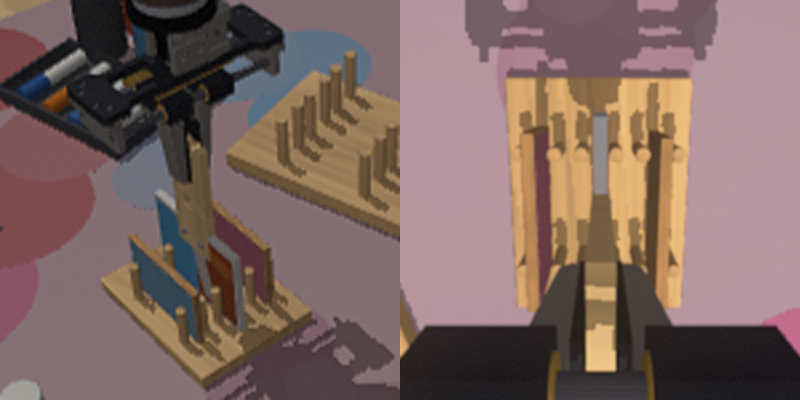

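The panel stands between the middle dowels ((580,155) and (617,155) in the right view). Releasing, then rising straight up.

```bash
python3 -m inch '0 0 0 0 0 0;0 0 0 0 0 0;0 0 0 0 0 0;0 0 0 0 0 0;0 0 0 0 0 0;0 0 0 0 0 0' 0.35 20; python3 -m inch '0 0 .004 0 0 0;0 0 .012 0 0 0;0 0 .025 0 0 0;0 0 .04 0 0 0;0 0 .06 0 0 0;0 0 .08 0 0 0;0 0 .1 0 0 0;0 0 .12 0 0 0;0 0 .13 0 0 0;0 0 .13 0 0 0;0 0 .13 0 0 0;0 0 .13 0 0 0'
python3 - <<'E'
from h import *
a=cam("scene");b=cam("top");w=cam("wrist")
r=lambda im,n=400:cv2.resize(im[:,:,::-1],(n,n),interpolation=cv2.INTER_CUBIC)
cv2.imwrite("pics/c14.png",np.hstack([r(a["pixels"][130:230,160:260]),r(w["pixels"][20:270,130:380])]))
cv2.imwrite("pics/scene14.png",a["pixels"][:,:,::-1])
s=telemetry.observe();print(s["t"],s["tool_pos"],s["force"])
E
```

```text
t: 26.6
tool_pos: [0.5144, -0.185, 0.1786]
tcp_rot: [0.001, 0.681, 0.733, 0.0]
force: [0.4, 0.5, 0.4]
finger_gap: 0.348
t: 27.6
tool_pos: [0.5139, -0.1847, 0.3072]
tcp_rot: [0.0, 0.681, 0.733, 0.0]
force: [0.6, 0.6, 0.8]
finger_gap: 0.355
27.75 [ 0.51382781 -0.18461672  0.30707587] [-0.36139233 -0.60406555  0.25792815]
```

View pics/c14.png

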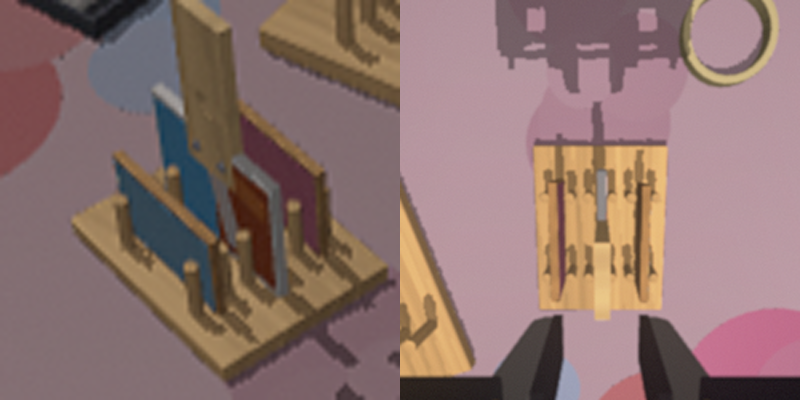

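View pics/scene14.png

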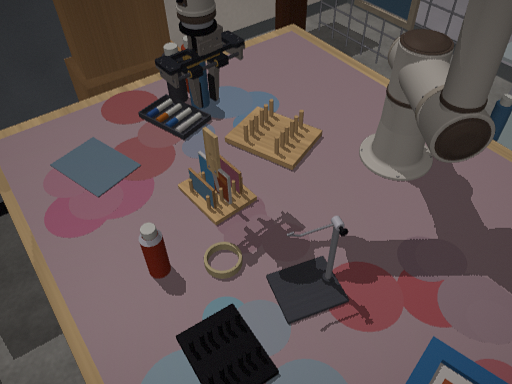

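The panel stands in the middle gap (tab at (212,150) in scene). The gripper is clear of it, and the can, tape, blanks and stand haven't moved. Handing in.

```bash
python3 -c "
from rig import order;print(order.finish_job())"
```

```text
the job is handed in; nothing more can be done
None
```

The panel is off the hook and standing upright in the middle gap of the smaller wooden rack. I handed the job in at about 28 s of the 72 s allowed.

- **Hook:** I gripped the panel only by its bare tab and felt both edges of the slot against the wire, which put the wire 0.85 mm above my camera estimate. I then passed the slot over the barb at a 30° lean. The largest force I read on the wire was about 4 N; at other times I read little more than the panel's weight.
- **Rack:** The panel touched down within 0.5 mm of the predicted height, pressing about 2.5 N, and I let go only then.
- **Last checks:** The final pictures show the panel standing between the middle dowels with the gripper clear above it. The boards, tape, can and stand look unmoved.
- **Disagreements:** The first height measurements of the rack, from the top and scene cameras, read 6 to 8 mm low. Adding the wrist camera brought them to 3 to 6 mm low, so I kept the stated rack height, and the touchdown confirmed it. The camera estimate of the hook's bend was also slightly off, and feeling the wire corrected it.

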